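# Unlatch and raise the hold-down frame of a chocolate mould shaker

### The arm

A 6-joint arm with a two-finger parallel gripper is mounted at the origin on the work surface. World frame = base frame: x ahead of the robot, y to its left, z up, the work surface at z = 0. Lengths are in mm, angles in rad, forces in N, time in s.
With the tool pointing down it reaches from about 400 to 925 mm from the base axis. Payload 12.5 kg.
Tool frame: the origin (TCP) lies at the very end of the fingers, on their centre line; the grasp point (between the pads) lies 19 mm behind it; z points along the fingers, x is the direction in which the jaws open and shut, and the axes are right-handed (so a half turn about z gives the same grasp; the last joint's range is limited). The gripper opens to 95 mm and grips with 3 to 60 N. Pads are 20 mm wide; open, the fingers measure 119 mm over their backs; the gripper's body (75 mm by 180 mm) begins 59 mm behind the grasp point.
Start: joints at [1.168, 0.491, 1.559, -0, 1.092, -0.106], TCP at [182.771, 597.697, 214.661] pointing down, gripper open.
Joint ranges: [-3.1, 3.1], [-0.84, 2.19], [0.05, 2.79], [-1.13, 4.28], [0.06, 2.93], [-2.69, 2.69]. Speed limits (rad/s): [2.22, 2.22, 2.79, 3.14, 3.14, 3.14].

### API

Orientations are given as [roll, pitch, yaw] about the fixed x, y, z axes, in that order (R = Rz(yaw) Ry(pitch) Rx(roll)).
In Python, from cell import env gives the robot as it stands.
- The arm moves only by the tool arm_command, never from a script. Its argument "motion" is one flat list of numbers, 7 for each row, row after row: the opening, from -1 (shut) to 1 (fully open), then the shift along the tool's x, y, z in mm, then the turn, a rotation vector about the tool's x, y, z in degrees. In form: [fingers, dx, dy, dz, rx, ry, rz, fingers, dx, dy, dz, rx, ry, rz, ...]. A call has 1 to 20 rows; each row is the pose to reach, as a shift and turn from the pose commanded when the call began, along the tool's axes at that moment; what a row does not reach only later rows make up. A row lasts 1/10 s, in which the tool goes at most 50 mm and 8.59 degrees, less where a joint would pass 70% of its speed; a pose out of reach is approached as far as the arm can. A call with a gripper value outside its range is refused whole. The fingers move at their own pace and stop on an object; the grip force is fixed at half the most. Time passes only in rows, so rows that repeat a pose let the fingers close. It gives the time, the measured TCP pose, the force and the opening at its end, in the units of the state.
- env.state(): the state, without advancing time (a new reading comes with each control period).
- env.read_camera(name): name is "scene" or "top"; returns (picture, depth): 480x640x3 uint8, red, green, blue; 480x640 float32, mm along the optical axis (not along the pixel's ray), 0 where there is no reading.
- env.calibration(name): a dict with "fx", "fy", "cx", "cy" (pixels), "cam_to_world" (4x4, takes a point from camera to world coordinates). Camera axes: x right, y down, z forward; pixel columns grow to the right and rows downward; lengths in mm; the calibration is good to about 2 mm. A picture is of the moment at which its call begins. calibration takes no time and is no camera call.
- env.job_done(): hands the job in, once; it reports no verdict.
Trained networks look in the newest picture that a camera, given by its name, has taken for a name from the list of things; names that differ only in an ending like _2 or _b are one class to them, and where a whole thing is asked for, a point or a joint stands for the part that bears it (a point fixed in the world has none). Each returns a list of dicts, best first, with "confidence" (0 to 1); they miss things now and then, are a little off and sometimes report something else, mostly with a low value. They report only what shows in the picture. A call takes as long as a camera call. They do not tell look-alikes from the thing itself.
- env.recognise(camera, label): "location" ([column, row] in pixels, amid what is visible of it).
- env.silhouettes(camera, label): "region" (480x640 bool, what is visible of it) and "location" ([column, row] in pixels, amid what is visible of it).
- env.spot_point(camera, label): "location" ([column, row] in pixels: a listed point, or the origin of a listed thing).
The state is a dict: "t": time; "joints": joint angles; "qvel": joint speeds; "tau": joint torques, N m; "eef_pos": TCP position; "tcp_rot": TCP orientation; "ft_force": force on the tool from outside, world axes, zero at the start; "moment": the same for the moment, N m; "opening": opening from 0.0 (shut) to 1.0 (fully open).
Only numpy, scipy, OpenCV 4.12 (cv2) and the standard library are available. Lean on these libraries where they do the work, as an engineer would, in place of code of your own. Each camera call takes 0.05 s, during which the arm holds its last target.

### The job

A chocolate mould is clamped in the bench shaker under its hinged frame, and a colleague wants to take it out. Pull the frame's latch tab out sideways against its spring as far as it goes, then, with it pulled, lift the frame's nose off the ball until it is about 12 cm above the ball. Finish while still gripping it and holding the frame raised and still, without disturbing the mould or the bowl, scraper and spatula around it.

Things in the scene. Friction and masses are not known exactly. Their poses are not given: they have to be found in the camera images.
- shaker: Mould shaker fixed to the bench: grey base 215 x 330 x 34 mm high, with a bar running from its front to a steel ball on a post. Origin on the bench right under the ball; x points from the ball to the base (base from 65 to 280 mm along x), y to the base's left seen from the ball, z up. It stands upright, its yaw varies.
- ball (a point): Centre of the fixed steel ball (25 mm across), 62 mm above the bench.
- frame: Aluminium hold-down frame, about 0.8 kg, hinged to the base at its rear. Origin on the hinge axis, 250 mm along the shaker's x, 66 mm above the bench; at rest its axes equal the shaker's. It turns about its y, nose (-x end) going up, 0 to 1.0 rad, and falls shut when let go; lifting takes 3 to 7 N at the nose. Bars 12 mm thick, 72 mm above the bench at the top; a tongue joins them to the nose.
- socket (a point): Centre of the socket in the frame's nose, a steel coupler block 44 x 40 mm, roof 85 mm above the bench, open below, 250 mm from the hinge axis. It coincides with the ball's centre when the frame is down.
- latch (a joint): Slide of the spring latch in the coupler, m: 0 shut (a fork grips under the ball and the frame cannot be lifted), 0.016 pulled fully out to a stop. It moves along the frame's +y; the ball is free beyond 0.0135. The spring pulls back with 4 N when shut, 12 N fully out; let go, the latch snaps shut again.
- tab (a point): Centre of the top face of the latch's upright dark steel pull tab: 16 mm thick along y, 26 mm wide along x, from 43 to 125 mm above the bench, frame down. It stands on the coupler's +y side, 75 mm from the ball when shut (47 mm clear of the block); a 10 mm rod at its foot, 46 mm above the bench, joins them. It slides with the latch and tilts with the frame.
- mould: Clear moulding plate with set chocolates, 135 x 275 x 24 mm, loose on the shaker's base under the frame. Origin at the centre of its underside.
- bowl: Small steel bowl, 120 mm across, 50 mm high, loose on the bench on the tab's side. Origin under its centre.
- scraper: White plastic scraper plate, 110 x 85 x 5 mm, lying on the bench on the other side. Origin under its centre.
- spatula: Spatula lying on the bench along its own x, beyond the scraper. Origin on the bench under its middle.
Things that resemble listed ones, but are neither listed nor needed, are in the scene too. What is shaped like the bowl but red is not meant. Of the things shaped like the scraper, the white one is meant.

How it is judged (in metres and radians):
On the way, in this order (a step that is already met when the one before it is completed fails the run):
1. the latch is pulled out while the frame is still down on the ball (value of joint latch above 0.012 m and z of socket in the frame of shaker below 0.075 m), for 0.1 s.
2. the nose of the frame is lifted clear of the ball (z of socket in the frame of shaker above 0.102 m), for 0.1 s.
At the end, for the whole second after the job is handed in: The socket in the frame's nose is 90 to 160 mm above the ball's centre and still (under 0.1 rad/s); the fingers press on the frame or its latch (over 2 N), no loose thing props it; the mould is within 20 mm, the bowl, scraper and spatula within 30 mm of their start (z of socket in the frame of shaker between 0.152 and 0.222 m and contact force between the fingers and frame above 2 N and angular speed of frame below 0.1 rad/s and contact force between frame and mould below 0.2 N and contact force between frame and bowl below 0.2 N and contact force between frame and scraper below 0.2 N and contact force between frame and spatula below 0.2 N and distance of mould from where it was at the start of the episode below 0.02 m and distance of each of bowl, scraper, spatula from where it was at the start of the episode below 0.03 m); the arm keeps its last pose, push and grip.
It fails at once if the mould is disturbed (distance of mould from where it was at the start of the episode above 0.02 m).
It fails at once if a thing beside the shaker is disturbed (distance of any of bowl, scraper, spatula from where it was at the start of the episode above 0.03 m).
It also fails if it takes over 35 s, if anything falls off the work surface, if the arm or the gripper's body presses on something with over 40 N, if the wrist force passes 120 N, or if a joint passes its speed limit or range.

## Working session

There is one attempt and no reset: what is moved stays moved. The work goes in short steps, Python scripts to look and compute and a tool call to move; the robot and the scene stay as the last step left them, time stands still between calls to the robot, and variables do not carry over. Pictures are saved under pics/ and viewed, and the job is handed in when it is done.

Besides the shell and the picture viewer there is one more tool, called after "Emit:" by a JSON object that holds its "op" and its "data". arm_command: Moves the arm, as the interface text tells. Its arguments: {"type":"object","properties":{"motion":{"type":"array","items":{"type":"number"}}},"required":["motion"]}

```bash
mkdir -p pics; ls
python3 - <<'E'
from cell import env
import cv2,numpy as np
for c in("scene","top"):
    p,d=env.read_camera(c); cv2.imwrite(f"pics/{c}0.png",p[:,:,::-1]); np.savez(f"pics/{c}0.npz",p=p,d=d)
    k=env.calibration(c); print(c,k)
for c in("scene","top"):
    for l in("tab","ball","socket","shaker","frame"):
        print(c,l,[(np.round(r["location"]).tolist(),round(r["confidence"],2)) for r in env.spot_point(c,l)[:3]])
print(env.state())
E
```

```text
pics
scene {'fx': 504.69234234099446, 'fy': 504.69234234099446, 'cx': 309.86353030058274, 'cy': 241.71832385505058, 'cam_to_world': array([[ 7.32709259e-01,  5.81613005e-01, -3.53360233e-01,
         1.05348588e+03],
       [ 6.80507151e-01, -6.20925578e-01,  3.89051982e-01,
        -4.03796701e+02],
       [ 6.86728467e-03, -5.25526155e-01, -8.50749729e-01,
         1.19829736e+03],
       [ 0.00000000e+00,  0.00000000e+00,  0.00000000e+00,
         1.00000000e+00]])}
top {'fx': 531.8518113687218, 'fy': 531.8518113687218, 'cx': 327.83887272298546, 'cy': 237.66298130769763, 'cam_to_world': array([[-3.29572391e-03, -9.82281174e-01,  1.87384186e-01,
         3.93150198e+02],
       [-9.99990770e-01,  3.75389073e-03,  2.09026555e-03,
         1.06364965e+02],
       [-2.75664825e-03, -1.87375567e-01, -9.82284479e-01,
         1.34173622e+03],
       [ 0.00000000e+00,  0.00000000e+00,  0.00000000e+00,
         1.00000000e+00]])}
scene tab [([335.0, 190.0], 0.74)]
scene ball [([323.0, 223.0], 0.62)]
scene socket [([320.0, 224.0], 0.95)]
scene shaker [([321.0, 237.0], 0.65), ([299.0, 272.0
[... 239 characters left out ...]
ame [([271.0, 172.0], 0.57)]
{'t': 0.6, 'joints': array([ 1.16840414e+00,  4.90863577e-01,  1.55890960e+00,  1.36997234e-05,
        1.09169006e+00, -1.05636091e-01]), 'qvel': array([-1.39332440e-04, -2.85876092e-03,  5.47846902e-04, -7.91822278e-04,
       -3.66735934e-05, -1.42238082e-03]), 'tau': array([ 1.44544851e-03, -6.12203693e+01, -2.58364838e+01,  6.92875287e-02,
        4.44091216e-02,  1.51394562e-05]), 'eef_pos': array([182.76486078, 597.69625458, 214.68027064]), 'tcp_rot': array([ 3.14159110e+00, -1.29975736e-04,  1.27403392e+00]), 'ft_force': array([ 0.09833156, -0.68388019, -0.54074824]), 'moment': array([ 0.01711275, -0.01281044,  0.02220183]), 'opening': 1.0005765034841179}
```

View pics/scene0.png

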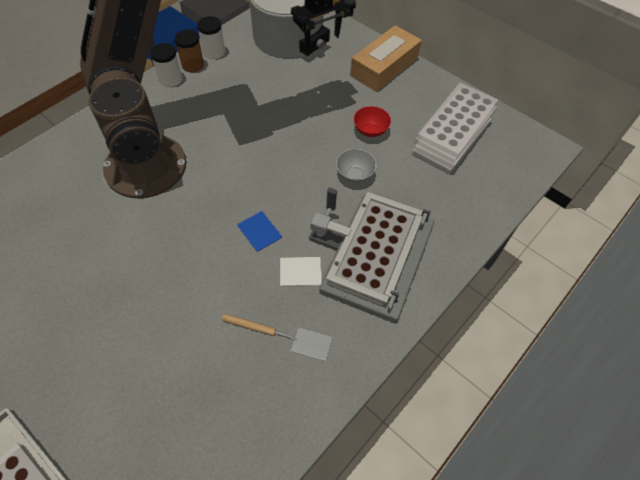

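View pics/top0.png

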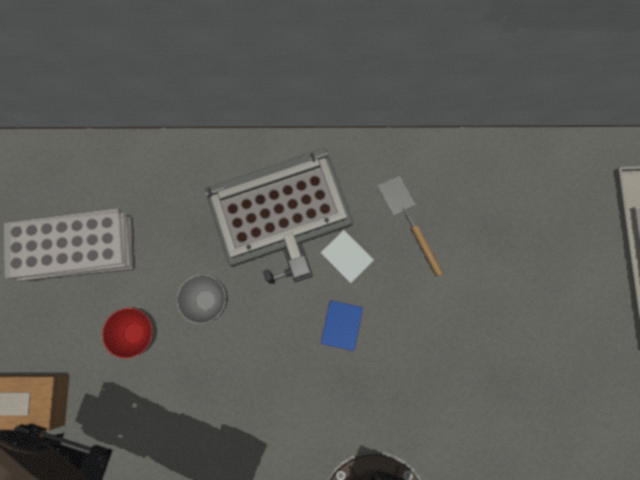

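```bash
cat > h.py <<'E'
import numpy as np,cv2
from cell import env
def w(c,u,v,d):
    k=env.calibration(c); p=np.array([(u-k['cx'])/k['fx']*d,(v-k['cy'])/k['fy']*d,d,1]); return (k['cam_to_world']@p)[:3]
def cloud(c,D):
    k=env.calibration(c); v,u=np.mgrid[0:480,0:640]
    P=np.stack([(u-k['cx'])/k['fx']*D,(v-k['cy'])/k['fy']*D,D],-1)
    T=k['cam_to_world']; return P@T[:3,:3].T+T[:3,3]
def atz(c,u,v,z):
    a=w(c,u,v,0);b=w(c,u,v,1000);return a+(b-a)*(z-a[2])/(b[2]-a[2])
E
python3 - <<'E'
from h import *
p=np.load('pics/scene0.npz')['p'];q=np.load('pics/top0.npz')['p']
a=cv2.resize(p[140:290,230:480],None,fx=3.2,fy=3.2,interpolation=2)
b=cv2.resize(q[100:320,180:400],None,fx=2.7,fy=2.7,interpolation=2)
cv2.imwrite('pics/sc1.png',a[:,:,::-1]);cv2.imwrite('pics/tc1.png',b[:,:,::-1])
print(atz('top',265,272,125),atz('scene',335,190,125),atz('top',300,265,62),atz('scene',321,224,62))
E
```

```text
[545.36374574 253.83711454 125.        ] [546.2234443  251.82570555 125.        ] [570.01614684 176.85188091  62.        ] [565.1684113  177.72385797  62.        ]
```

View crops.

View pics/sc1.png

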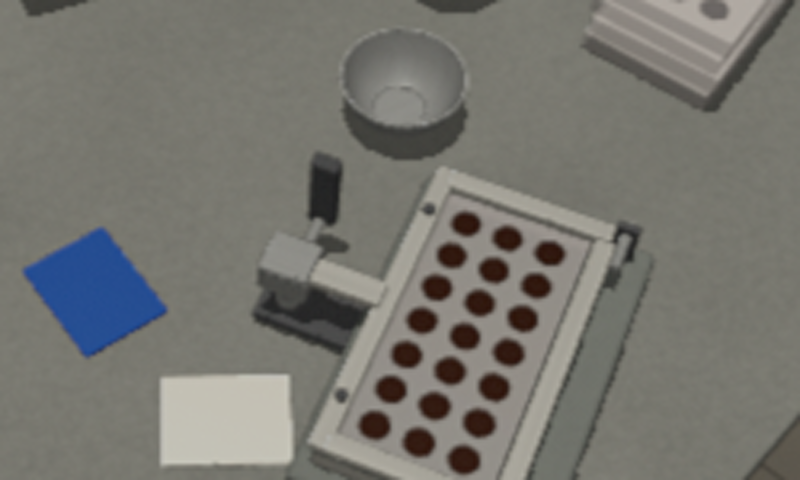

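View pics/tc1.png

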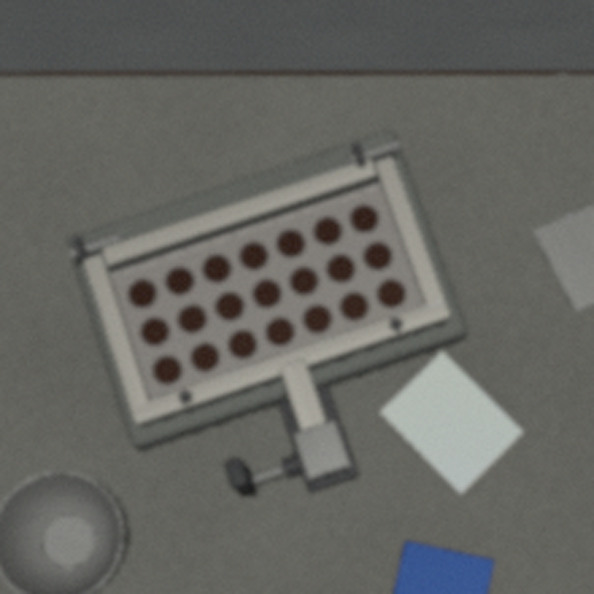

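Run:
```python
from h import *
for c in('top','scene'):
    z=np.load(f'pics/{c}0.npz');P=cloud(c,z['d']);m=z['d']>0
    near=m&(np.hypot(P[...,0]-546,P[...,1]-253)<45)&(P[...,2]>95)&(P[...,2]<135)
    q=P[near];print(c,'tab',len(q),q.mean(0) if len(q) else 0, q.min(0),q.max(0))
    t=near&(P[...,2]>118);q=P[t];print(' tabtop',len(q),q.mean(0),q.min(0),q.max(0))
    n=m&(np.hypot(P[...,0]-568,P[...,1]-177)<40)&(P[...,2]>80)&(P[...,2]<92)
    q=P[n];print(' coupler',len(q),q.mean(0),q.min(0),q.max(0));r=cv2.minAreaRect(q[:,:2].astype(np.float32));print(r)
    n=m&(np.hypot(P[...,0]-660,P[...,1]-200)<220)&(P[...,2]>66)&(P[...,2]<78)
    q=P[n];r=cv2.minAreaRect(q[:,:2].astype(np.float32));print(' frame',r)
    n=m&(np.hypot(P[...,0]-660,P[...,1]-200)<220)&(P[...,2]>28)&(P[...,2]<40)
    q=P[n];r=cv2.minAreaRect(q[:,:2].astype(np.float32));print(' base',r)
    # bowl
    n=m&(P[...,2]>30)&(P[...,2]<60)&(np.hypot(P[...,0]-500,P[...,1]-355)<90);q=P[n]
    print('bowl',len(q),q.mean(0),cv2.minEnclosingCircle(q[:,:2].astype(np.float32)))
    for l in('mould','bowl','scraper'):
        print(l,[(np.round(r["location"]).tolist(),round(r["confidence"],2)) for r in env.spot_point(c,l)[:3]])
```

```text
top tab 90 [538.88849646 248.98193932 121.14147418] [526.63198604 240.21858924  98.38615221] [552.87697204 259.20400595 131.71870311]
 tabtop 75 [539.6910812  249.89901836 123.91682105] [527.17946749 240.21858924 118.17146341] [552.87697204 259.20400595 131.71870311]
 coupler 325 [566.83324397 180.52576465  85.01209265] [538.3591427  156.29256211  80.15308584] [605.80866007 202.31744293  91.89192141]
((573.7655029296875, 182.73074340820312), (63.99715805053711, 39.25241470336914), 18.893949508666992)
 frame ((678.852783203125, 213.63909912109375), (280.603271484375, 311.82763671875), 19.927001953125)
 base ((727.4763793945312, 236.13485717773438), (216.06930541992188, 329.5007629394531), 19.22536849975586)
bowl 311 [516.49453676 383.5322167   42.04846295] ((508.5208740234375, 368.289306640625), 87.56433868408203)
mould [([281.0, 211.0], 0.69)]
bowl [([208.0, 298.0], 0.75), ([133.0, 332.0], 0.74)]
scraper [([346.0, 252.0], 0.93), ([338.0, 323.0], 0.64), ([296.0, 265.0], 0.59)]
scene tab 104 [541.40484688 242.61747983 115.4978145 ] [527.09110697 232.8707234   95.86314325] [553.57475657
[... 163 characters left out ...]
coupler 231 [566.89287086 174.18131255  84.66648765] [538.01075561 150.22180448  80.06001831] [607.73907371 198.85674768  91.17896069]
((574.7628784179688, 176.35757446289062), (67.16889190673828, 41.93888854980469), 16.097270965576172)
 frame ((676.628662109375, 210.08425903320312), (280.6816711425781, 315.3722229003906), 19.762187957763672)
 base ((691.17138671875, 236.465087890625), (278.45733642578125, 365.225830078125), 18.733732223510742)
bowl 177 [494.73049618 380.74292478  42.73668015] ((508.51177978515625, 370.7484130859375), 87.50994873046875)
mould [([375.0, 247.0], 0.88)]
bowl [([356.0, 174.0], 0.74), ([370.0, 128.0], 0.67)]
scraper [([257.0, 230.0], 0.9), ([299.0, 271.0], 0.58)]
```

Candidates: the pull tab is the dark upright at scene (331,199) / top (268,275). The dark hinge brackets at scene (427,216) and (390,296) look similar, but they sit at the rear and don't stand up. The scraper is the white plate at top (348,256), not the blue one at (342,326). The bowl is the steel one at top (202,299), not the red one at (128,332). The crops show the tab joined by a rod to the coupler. It's at about (540,248,125), and the shaker yaw is about 19.3°.

Emit:
{"op": "arm_command", "data": {"motion": [0.05,-230,444,45,0,0,-36.5,0.05,-230,444,45,0,0,-36.5,0.05,-230,444,45,0,0,-36.5,0.05,-230,444,45,0,0,-36.5,0.05,-230,444,45,0,0,-36.5,0.05,-230,444,45,0,0,-36.5,0.05,-230,444,45,0,0,-36.5,0.05,-230,444,45,0,0,-36.5,0.05,-230,444,45,0,0,-36.5,0.05,-230,444,45,0,0,-36.5,0.05,-230,444,45,0,0,-36.5,0.05,-230,444,45,0,0,-36.5,0.05,-230,444,45,0,0,-36.5,0.05,-230,444,45,0,0,-36.5,0.05,-230,444,45,0,0,-36.5,0.05,-230,444,45,0,0,-36.5]}}

```text
t: 2.5
eef_pos: [539.5, 248.8, 169.9]
tcp_rot: [3.141, -0.0, 1.913]
ft_force: [0.2, -0.1, -0.6]
opening: 0.523
```

Run:
```python
from h import *
print(atz('top',202,299,50),atz('scene',356,160,50))
print(env.state())
for c in("scene","top"):
    p,d=env.read_camera(c); np.savez(f"pics/{c}2.npz",p=p,d=d)
    a=p[110:260,260:460] if c=='scene' else p[180:330,200:400]
    cv2.imwrite(f"pics/{c}2.png",cv2.resize(a,None,fx=3.5,fy=3.5,interpolation=2)[:,:,::-1])
```

```text
[489.56306988 414.25476904  50.        ] [482.28280978 424.44421848  50.        ]
{'t': 2.5, 'joints': array([ 3.20931358e-01,  4.94831454e-01,  1.68780933e+00,  1.35270684e-04,
        9.58630259e-01, -1.59166385e+00]), 'qvel': array([-0.00744412,  0.00284263, -0.00264273, -0.00119178, -0.00023761,
       -0.00261075]), 'tau': array([ 3.48615926e-02, -5.89760864e+01, -2.32798004e+01, -2.86443997e-02,
        8.26264615e-02,  7.23593679e-03]), 'eef_pos': array([539.48972929, 248.81646632, 169.89592445]), 'tcp_rot': array([ 3.14126880e+00, -1.03996398e-04,  1.91251751e+00]), 'ft_force': array([ 0.23346599, -0.07907827, -0.55217907]), 'moment': array([0.07418635, 0.03372872, 0.04190314]), 'opening': 0.5234499204427513}
```

View pics/scene2.png

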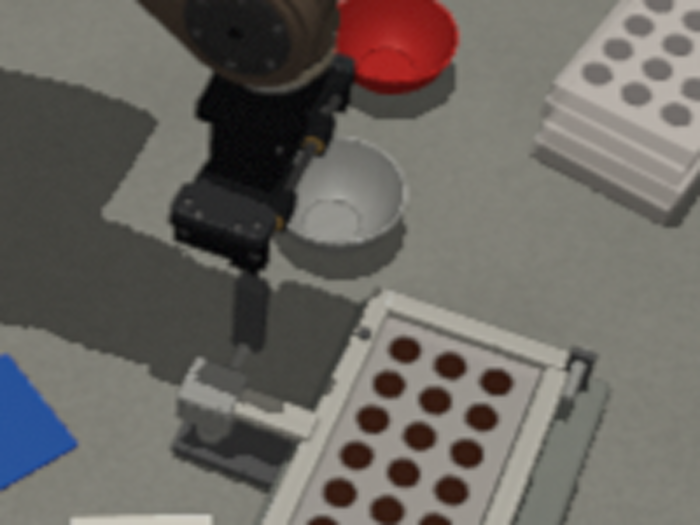

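View pics/top2.png

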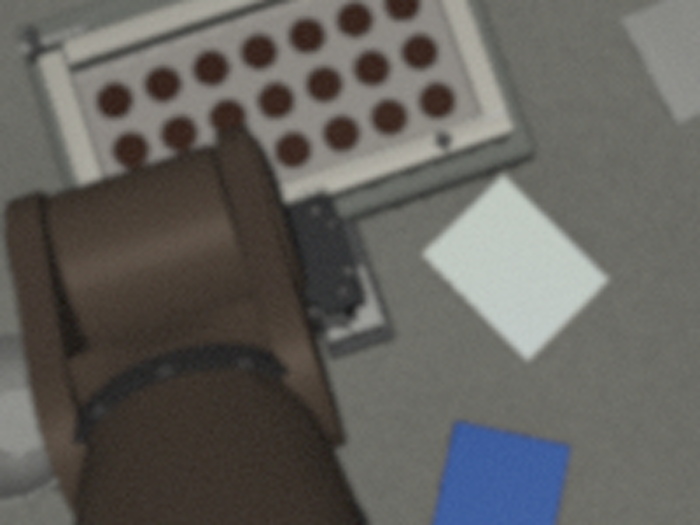

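The tab (scene crop ~(250,310)) is right beneath the partly open fingers, so I'm descending.

Emit:
{"op": "arm_command", "data": {"motion": [0.05,0,0,20,0,0,0,0.05,0,0,40,0,0,0,0.05,0,0,60,0,0,0,0.05,0,0,80,0,0,0,0.05,0,0,95,0,0,0,0.05,0,0,95,0,0,0]}}

```text
t: 3.2
eef_pos: [539.2, 247.8, 72.9]
tcp_rot: [-3.138, -0.0, 1.911]
ft_force: [-0.2, 0.6, 0.8]
opening: 0.529
```

Emit:
{"op": "arm_command", "data": {"motion": [-1,0,0,0,0,0,0,-1,0,0,0,0,0,0,-1,0,0,0,0,0,0,-1,0,0,0,0,0,0,-1,0,0,0,0,0,0,-1,0,0,0,0,0,0,-1,0,0,0,0,0,0,-1,0,0,0,0,0,0]}}

```text
t: 4.0
eef_pos: [540.3, 247.8, 75.0]
tcp_rot: [3.141, 0.0, 1.911]
ft_force: [-0.6, -3.0, 5.9]
opening: 0.169
```

Opening is 16 mm, so the tab is gripped. Pulling sideways along tool +x.

Emit:
{"op": "arm_command", "data": {"motion": [-1,3,0,0,0,0,0,-1,6,0,0,0,0,0,-1,9,0,0,0,0,0,-1,11,0,0,0,0,0,-1,13,0,0,0,0,0,-1,14,0,0,0,0,0,-1,14,0,0,0,0,0,-1,14,0,0,0,0,0]}}

```text
t: 4.8
eef_pos: [536.0, 260.1, 74.9]
tcp_rot: [3.141, 0.001, 1.911]
ft_force: [1.2, -10.0, 5.4]
opening: 0.164
```

Run:
```python
from h import *
s=env.state();print(s['ft_force'],s['moment'],s['eef_pos'],s['opening'])
p,d=env.read_camera("scene");cv2.imwrite("pics/scene3.png",cv2.resize(p[110:260,260:460],None,fx=3.5,fy=3.5,interpolation=2)[:,:,::-1])
```

```text
[ 1.20215951 -9.99797875  5.38510823] [-1.6607159  -0.3917499  -0.34406663] [535.99029234 260.12151069  74.92523394] 0.16435765523626739
```

View pics/scene3.png

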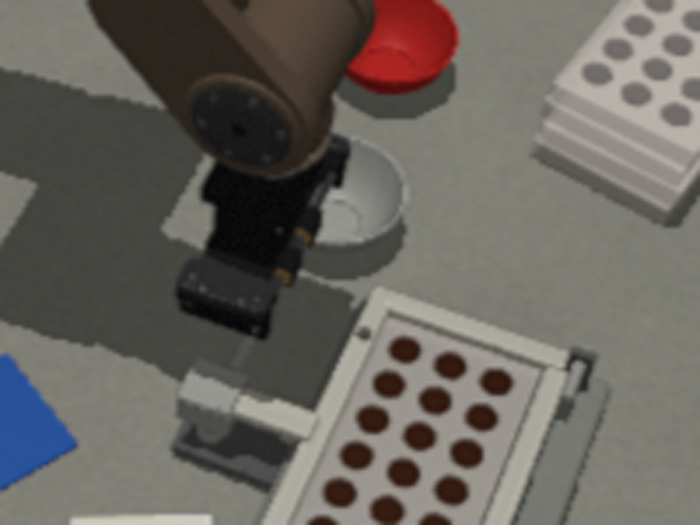

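Emit:
{"op": "arm_command", "data": {"motion": [-1,1,0,0,0,0,0,-1,2,0,0,0,0,0,-1,2,0,0,0,0,0,-1,2,0,0,0,0,0]}}

```text
t: 5.25
eef_pos: [535.4, 261.9, 74.9]
tcp_rot: [3.141, 0.001, 1.911]
ft_force: [1.9, -11.4, 5.1]
opening: 0.165
```

Emit:
{"op": "arm_command", "data": {"motion": [-1,1,0,0,0,0,0,-1,2,0,0,0,0,0,-1,2,0,0,0,0,0,-1,2,0,0,0,0,0]}}

```text
t: 5.65
eef_pos: [535.0, 263.0, 74.9]
tcp_rot: [3.141, 0.002, 1.911]
ft_force: [4.3, -17.0, 4.7]
opening: 0.167
```

Force jumped from 11.5 to 17.5 N after about 16 mm of travel, so the latch is on its stop. Now the first part of the arc about the hinge (radius 250 mm), turning the tool with it.

Emit:
{"op": "arm_command", "data": {"motion": [-1,0,0.2,-4.4,1,0,0,-1,0,0.5,-8.7,2,0,0,-1,0,0.8,-13.1,3,0,0,-1,0,1.2,-17.4,4,0,0,-1,0,2.3,-26.1,6,0,0,-1,0,3.7,-34.7,8,0,0,-1,0,5.4,-43.3,10,0,0,-1,0,5.4,-43.3,10,0,0,-1,0,5.4,-43.3,10,0,0]}}

```text
t: 6.55
eef_pos: [539.7, 264.6, 117.3]
tcp_rot: [-2.966, 0.003, 1.911]
ft_force: [3.7, -15.3, -3.6]
opening: 0.166
```

Run:
```python
from h import *
s=env.state();print(s['ft_force'],s['moment'],s['eef_pos'],s['opening'],s['joints'])
p,d=env.read_camera("scene");cv2.imwrite("pics/scene4.png",cv2.resize(p[110:260,260:460],None,fx=3.5,fy=3.5,interpolation=2)[:,:,::-1])
```

```text
[  3.65489506 -15.29798856  -3.56607094] [-1.70246267 -1.02920038  0.09278494] [539.74538415 264.61871289 117.26634737] 0.16608677441180605 [ 0.34663088  0.63121848  1.59772082 -0.00161247  1.08841518 -1.56306482]
```

View pics/scene4.png

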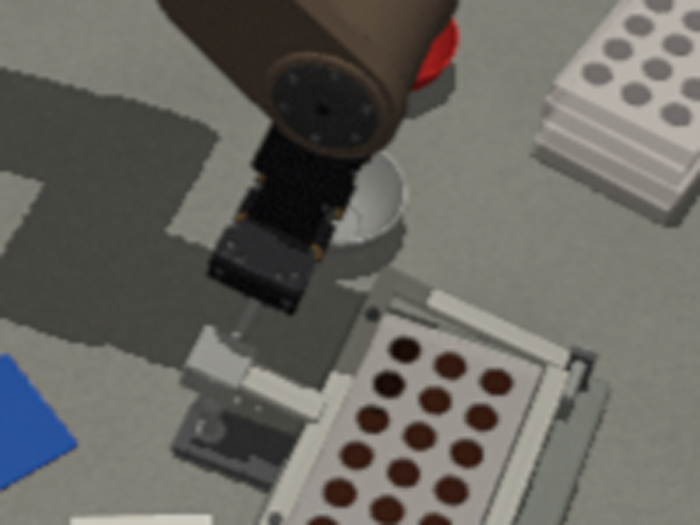

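The frame is up and the ball is visible at crop (210,430). The mould hasn't moved. Continuing along the same arc by 19° more.

Emit:
{"op": "arm_command", "data": {"motion": [-1,0,0.5,-8.7,2,0,0,-1,0,1.2,-17.4,4,0,0,-1,0,2.3,-26.1,6,0,0,-1,0,3.7,-34.7,8,0,0,-1,0,5.4,-43.3,10,0,0,-1,0,7.3,-51.8,12,0,0,-1,0,9.6,-60.2,14,0,0,-1,0,12.2,-68.6,16,0,0,-1,0,15,-76.8,18,0,0,-1,0,16.5,-80.9,19,0,0,-1,0,16.5,-80.9,19,0,0,-1,0,16.5,-80.9,19,0,0,-1,0,16.5,-80.9,19,0,0,-1,0,16.5,-80.9,19,0,0,-1,0,16.5,-80.9,19,0,0]}}

```text
t: 8.1
eef_pos: [568.0, 274.4, 193.9]
tcp_rot: [-2.633, 0.003, 1.91]
ft_force: [1.0, -14.8, -2.6]
opening: 0.169
```

Run:
```python
from h import *
s=env.state();print(s['ft_force'],s['moment'],s['eef_pos'],s['opening'],s['tcp_rot'],abs(s['qvel']).max())
p,d=env.read_camera("scene");cv2.imwrite("pics/scene5.png",cv2.resize(p[60:360,200:500],None,fx=2,fy=2,interpolation=2)[:,:,::-1])
P=cloud('scene',d); p0=np.load('pics/scene0.npz')['p']
for l in('socket','mould','bowl','scraper','spatula'):
    for r in env.spot_point('scene',l)[:2]:
        u,v=map(int,np.round(r['location']));print(l,[u,v],round(r['confidence'],2),np.round(P[v,u]))
a=np.abs(p.astype(int)-p0).max(2)
cv2.imwrite('pics/diff.png',np.clip(a*2,0,255).astype(np.uint8))
```

```text
[  0.98330942 -14.83804758  -2.58624492] [-1.34146743 -0.47211586  0.63521626] [568.03070321 274.39555328 193.86951864] 0.16942406028967794 [-2.63284855  0.00303318  1.91013766] 0.0008852775999363682
socket [332, 199] 0.82 [599. 175. 209.]
mould [373, 250] 0.8 [718. 214.  55.]
bowl [354, 177] 0.86 [635. 203. 299.]
bowl [367, 128] 0.59 [632. 233. 430.]
scraper [300, 272] 0.91 [605.  52.  10.]
scraper [257, 233] 0.63 [429.  62.   4.]
spatula [278, 333] 0.67 [ 683. -110.    8.]
```

View pics/scene5.png

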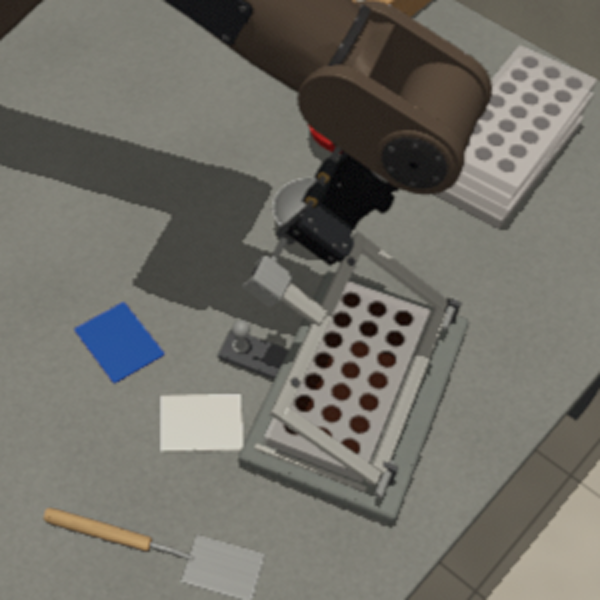

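View pics/diff.png

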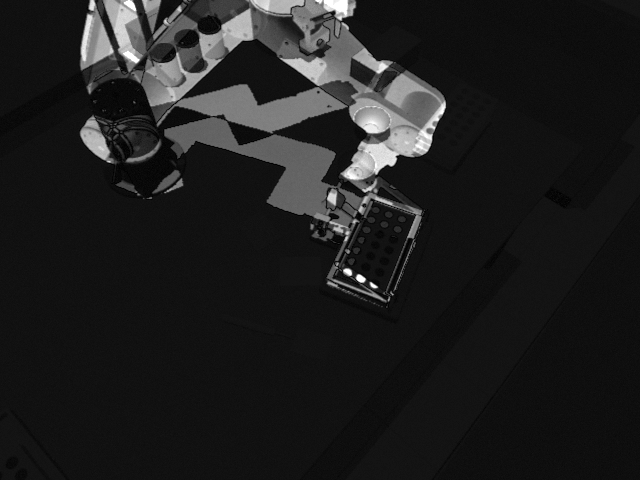

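The frame is raised and still. The roof reads z≈209 mm, so the socket is about 125 mm above the ball, and the mould and loose things haven't moved. Handing in.

```bash
python3 -c "
from cell import env
print(env.job_done()); s=env.state(); print(s['t'],s['eef_pos'],s['ft_force'],s['opening'])"
```

```text
the job is handed in; nothing more can be done
None
the job is handed in; nothing more can be done
```

The latch tab is pulled out, the frame is raised about 12 cm above the ball, and the gripper is still holding it. I handed the job in at about 8 s of the 35 s allowed; the system gave no verdict.

- **Pull:** I gripped the dark tab across its 16 mm thickness and pulled it about 16 mm sideways. The force jumped from 11.5 to 17.5 N there, which I took as the stop.
- **Lift:** I followed a 29° arc about the hinge with the tool turning along. That should put the socket about 121 mm above the ball. The camera depth of the coupler's roof (about 209 mm) suggests 125–127 mm, a few millimetres more.
- **Hold:** Joint speeds were near zero, the opening was steady at 16 mm, and the force on the tool was about 15 N.
- **Surroundings:** Comparing scene pictures from before and after showed no shift of the scraper or spatula. The mould showed none apart from the frame's shadow. The arm hides part of the bowl in the last picture, but the network's estimate of its position was only 2–3 pixels off the first one.

The one failed check was the depth reading at the bowl's pixel, which fell on the arm. The state after handing in could not be read.

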